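# Sort the tea tins by weight into the pocket tray

### The arm

A 6-joint arm with a two-finger parallel gripper is mounted at the origin on a cart in front of the work surface, level with it; the furniture and walls round the work are solid. World frame = base frame: x ahead of the robot, y to its left, z up, the work surface at z = 0. Lengths are in m, angles in rad, forces in N, time in s.
With the tool pointing down it reaches from about 0.425 to 0.925 m from the base axis. Payload 12.5 kg.
Tool frame: the origin (TCP) lies midway between the tips of the shut fingers; the grasp point (between the pads) lies 19 mm behind it (env.grasp_offset is the distance from the TCP to the grasp point, in m); z points along the fingers, y is the line along which they close (so a half turn about z gives the same grasp; the last joint's range is limited). The gripper opens to 85 mm and grips with 20 to 120 N. Pads are 22 mm wide; open, the fingers measure 114 mm over their backs; the gripper's body (76 mm by 85 mm) begins 54 mm behind the grasp point. The pads swing forward as they close: fully open they stand 13 mm farther back than shut.
Start: joints at [-1.39, 0.491, 1.559, -0, 1.092, -0.106], TCP at [0.177, -0.599, 0.231] pointing down, gripper open.
Joint ranges: [-3.1, 3.1], [-0.84, 2.19], [0.05, 2.79], [-1.13, 4.28], [0.06, 2.93], [-2.69, 2.69]. Speed limits (rad/s): [2.22, 2.22, 2.79, 3.14, 3.14, 3.14].

### API

Orientations are given as a unit quaternion [w, x, y, z].
In Python, from workcell import env gives the robot as it stands. The module is installed in compiled form; this text tells all that it offers.
- The arm moves only by the tool drive_tool, never from a script. Its argument "moves" is text: rows parted by semicolons, each of 7 numbers parted by spaces: the shift along the tool's x, y, z in units of 120 mm (1.0 is 120 mm), then the turn, a rotation vector about the tool's x, y, z in units of pi rad (1.0 is pi rad), then the opening, from 0 (shut) to 1 (fully open). In form: dx dy dz ax ay az jaw; .... A call has 1 to 20 rows; each row is the pose to reach, as a shift and turn from the pose commanded when the call began, along the tool's axes at that moment, turning the shorter way round; what a row does not reach only later rows make up. A row lasts 1/10 s, in which the tool goes at most 50 mm and 8.59 degrees, less where a joint would pass 70% of its speed; a pose out of reach is approached as far as the arm can. A call with a number of a shift or a turn outside -1 to 1 is refused whole. A call with a gripper value outside its range is refused whole. The fingers move at their own pace and stop on an object; "grip_force" is the grip in N (left out, the last holds). Time passes only in rows, so rows that repeat a pose let the fingers close. It gives the time, the measured TCP pose, the force, the opening and the grip force at its end, in the units of the state.
- env.get_obs(): the state, without advancing time (a new reading comes with each control period).
- env.snapshot(name): name is "side" or "top"; returns (picture, depth): 480x640x3 uint8, red, green, blue; 480x640 float32, m along the optical axis (not along the pixel's ray), 0 where there is no reading.
- env.camera_info(name): a dict with "K" (3x3 intrinsics, pixels), "cam_to_world" (4x4, takes a point from camera to world coordinates). Camera axes: x right, y up, looking along -z (the intrinsics and any distortion apply to the point x, -y, -z); pixel columns grow to the right and rows downward; lengths in m; the calibration is good to about 2 mm. A picture is of the moment at which its call begins. camera_info takes no time and is no camera call.
- env.close_job(): hands the job in; it is judged then, once.
Trained networks look in the newest picture that a camera, given by its name, has taken for a name from the list of things; names that differ only in an ending like _2 or _b are one class to them, and where a whole thing is asked for, a point or a joint stands for the part that bears it (a point fixed in the world has none). Each returns a list of dicts, best first, with "conf" (0 to 1); they miss things now and then, are a little off and sometimes report something else, mostly with a low value. They report only what shows in the picture. A call takes as long as a camera call. They do not tell look-alikes from the thing itself.
- env.search_frame(name, camera): "rect" ([left, top, right, bottom] in pixels, round what is visible of it).
- env.spot_point(name, camera): "uv" ([column, row] in pixels: a listed point, or the origin of a listed thing).
The state is a dict: "clock": time; "joints": joint angles; "joint_velocities": joint speeds; "joint_torque": joint torques, N m; "position": TCP position; "eef_rot": TCP orientation; "contact_force": force on the tool from outside, world axes, zero at the start; "ft_torque": the same for the moment, N m; "opening": finger opening in m; "gripper_force": force on a finger pad.
Only numpy, scipy, OpenCV 4.12 (cv2) and the standard library are available. Lean on these libraries where they do the work, as an engineer would, in place of code of your own. Each camera call takes 0.05 s, during which the arm holds its last target. There are 200 camera calls.

### The job

Find out by their weight how full each of the three identical closed tea tins is, and lay them flat, lid up, in the wooden tray, one in each pocket: the full tin in the pocket next to the steel handle, the half-full one in the middle, the empty one in the pocket farthest from the handle. Do not tip the tins over on the way, and leave the milk jug, the saucers and the card box on the serving tray alone.

Things in the scene. Friction and masses are not known exactly. Their poses are not given: they have to be found in the camera images.
- tin_1: closed metal tea tin, flat lid up, 112 mm long (its x), 56 mm wide (y), 54 mm high (z); origin at the centre of its underside. The three look exactly alike; which is full, half full or empty cannot be seen and changes every time. Full: about 0.64 kg, half full: 0.38 kg, empty: 0.15 kg, each within 10 percent; the weight lies at the middle
- tin_2: closed metal tea tin, flat lid up, 112 mm long (its x), 56 mm wide (y), 54 mm high (z); origin at the centre of its underside. The three look exactly alike; which is full, half full or empty cannot be seen and changes every time. Full: about 0.64 kg, half full: 0.38 kg, empty: 0.15 kg, each within 10 percent; the weight lies at the middle
- tin_3: closed metal tea tin, flat lid up, 112 mm long (its x), 56 mm wide (y), 54 mm high (z); origin at the centre of its underside. The three look exactly alike; which is full, half full or empty cannot be seen and changes every time. Full: about 0.64 kg, half full: 0.38 kg, empty: 0.15 kg, each within 10 percent; the weight lies at the middle
- tray: flat wooden tray, fixed on the worktop, 290 (its x) x 140 (y) x 18 mm high, with three shallow oblong pockets side by side along its x, 95 mm apart; each takes a tin lengthwise along the tray's y, either way round, with 5 mm to spare all round. A low steel bar handle (90 mm wide, standing out 28 mm) is on its +x end. Origin: centre of its underside; turned any way
- pocket_handle (a point): centre of the floor of the tray's pocket next to the handle; the pocket is 66 mm (tray x) by 122 mm (tray y), 14 mm deep, its floor 4 mm above the worktop; point axes as the tray's
- pocket_middle (a point): centre of the floor of the tray's middle pocket; the pocket is 66 mm (tray x) by 122 mm (tray y), 14 mm deep, its floor 4 mm above the worktop; point axes as the tray's
- pocket_far (a point): centre of the floor of the tray's pocket farthest from the handle; the pocket is 66 mm (tray x) by 122 mm (tray y), 14 mm deep, its floor 4 mm above the worktop; point axes as the tray's
- creamer: small steel milk jug, 58 x 85 x 68 mm, bystander on the metal serving tray; origin at the underside
- saucer_stack: stack of white saucers, 104 x 103 x 62 mm, bystander on the metal serving tray; origin at the underside
- tea_box: open red card box of tea sachets, standing, 60 x 58 x 122 mm, bystander on the metal serving tray; origin at the underside
There are look-alikes about, which are no part of the job. Leave any yellow look-alike of the tin_2 alone.

How it is judged:
At the end, for the whole second after the job is handed in: One released tin lies flat, still and lengthwise in each pocket, within 8 mm of its centre each way, 4 mm in height and 0.06 rad of level: the full one (over 4.9 N on the tray) next to the handle, the half-full one (2.5 to 4.9 N) in the middle, the empty one (under 2.5 N) farthest from it (((x of tin_1 in the frame of pocket_handle between -0.008 and 0.008 m and y of tin_1 in the frame of pocket_handle between -0.008 and 0.008 m and z of tin_1 in the frame of pocket_handle below 0.004 m and angle between tin_1's own z axis and vertical below 0.06 rad and angle between the x axis of tin_1 and the y axis of tray, either way round below 0.2 rad and linear speed of tin_1 below 0.02 m/s and contact force between tin_1 and tray above 4.9 N) or (x of tin_2 in the frame of pocket_handle between -0.008 and 0.008 m and y of tin_2 in the frame of pocket_handle between -0.008 and 0.008 m and z of tin_2 in the frame of pocket_handle below 0.004 m and angle between tin_2's own z axis and vertical below 0.06 rad and angle between the x axis of tin_2 and the y axis of tray, either way round below 0.2 rad and linear speed of tin_2 below 0.02 m/s and contact force between tin_2 and tray above 4.9 N) or (x of tin_3 in the frame of pocket_handle between -0.008 and 0.008 m and y of tin_3 in the frame of pocket_handle between -0.008 and 0.008 m and z of tin_3 in the frame of pocket_handle below 0.004 m and angle between tin_3's own z axis and vertical below 0.06 rad and angle between the x axis of tin_3 and the y axis of tray, either way round below 0.2 rad and linear speed of tin_3 below 0.02 m/s and contact force between tin_3 and tray above 4.9 N)) and ((x of tin_1 in the frame of pocket_middle between -0.008 and 0.008 m and y of tin_1 in the frame of pocket_middle between -0.008 and 0.008 m and z of tin_1 in the frame of pocket_middle below 0.004 m and angle between tin_1's own z axis and vertical below 0.06 rad and angle between the x axis of tin_1 and the y axis of tray, either way round below 0.2 rad and linear speed of tin_1 below 0.02 m/s and contact force between tin_1 and tray between 2.5 and 4.9 N) or (x of tin_2 in the frame of pocket_middle between -0.008 and 0.008 m and y of tin_2 in the frame of pocket_middle between -0.008 and 0.008 m and z of tin_2 in the frame of pocket_middle below 0.004 m and angle between tin_2's own z axis and vertical below 0.06 rad and angle between the x axis of tin_2 and the y axis of tray, either way round below 0.2 rad and linear speed of tin_2 below 0.02 m/s and contact force between tin_2 and tray between 2.5 and 4.9 N) or (x of tin_3 in the frame of pocket_middle between -0.008 and 0.008 m and y of tin_3 in the frame of pocket_middle between -0.008 and 0.008 m and z of tin_3 in the frame of pocket_middle below 0.004 m and angle between tin_3's own z axis and vertical below 0.06 rad and angle between the x axis of tin_3 and the y axis of tray, either way round below 0.2 rad and linear speed of tin_3 below 0.02 m/s and contact force between tin_3 and tray between 2.5 and 4.9 N)) and ((x of tin_1 in the frame of pocket_far between -0.008 and 0.008 m and y of tin_1 in the frame of pocket_far between -0.008 and 0.008 m and z of tin_1 in the frame of pocket_far below 0.004 m and angle between tin_1's own z axis and vertical below 0.06 rad and angle between the x axis of tin_1 and the y axis of tray, either way round below 0.2 rad and linear speed of tin_1 below 0.02 m/s and contact force between tin_1 and tray between 0.8 and 2.5 N) or (x of tin_2 in the frame of pocket_far between -0.008 and 0.008 m and y of tin_2 in the frame of pocket_far between -0.008 and 0.008 m and z of tin_2 in the frame of pocket_far below 0.004 m and angle between tin_2's own z axis and vertical below 0.06 rad and angle between the x axis of tin_2 and the y axis of tray, either way round below 0.2 rad and linear speed of tin_2 below 0.02 m/s and contact force between tin_2 and tray between 0.8 and 2.5 N) or (x of tin_3 in the frame of pocket_far between -0.008 and 0.008 m and y of tin_3 in the frame of pocket_far between -0.008 and 0.008 m and z of tin_3 in the frame of pocket_far below 0.004 m and angle between tin_3's own z axis and vertical below 0.06 rad and angle between the x axis of tin_3 and the y axis of tray, either way round below 0.2 rad and linear speed of tin_3 below 0.02 m/s and contact force between tin_3 and tray between 0.8 and 2.5 N))); the robot touches nothing.
It fails at once if a tin is tipped more than 35 degrees (angle between any of tin_1, tin_2, tin_3's own z axis and vertical above 0.61 rad).
It fails at once if the milk jug, the saucers or the card box on the serving tray is moved more than 30 mm (distance of any of creamer, saucer_stack, tea_box from where it was at the start of the episode above 0.03 m).
It also fails if it takes over 72 s, if anything falls off the work surface, if the arm or the gripper's body presses on something with over 40 N, if the wrist force passes 120 N, or if a joint passes its speed limit or range.

## Working session

There is one attempt and no reset: what is moved stays moved. The work goes in short steps, Python scripts to look and compute and a tool call to move; the robot and the scene stay as the last step left them, time stands still between calls to the robot, and variables do not carry over. Pictures are saved under pics/ and viewed, at most 12 in all, crops included, and the job is handed in when it is done.

Besides the shell and the picture viewer there is one more tool, called as a command line: name --argument value ..., lists and objects as JSON in quotes. drive_tool: Moves the arm, as the interface text tells. Its arguments: {"type":"object","properties":{"moves":{"type":"string"},"grip_force":{"type":"number"}},"required":["moves"]}

```bash
mkdir -p pics
cat > h.py <<'E'
import numpy as np, cv2
from workcell import env
def world(cam, depth):
    i=env.camera_info(cam); K=np.array(i["K"]); T=np.array(i["cam_to_world"])
    v,u=np.mgrid[0:480,0:640]
    x=(u-K[0,2])/K[0,0]*depth; y=(v-K[1,2])/K[1,1]*depth
    P=np.stack([x,-y,-depth],-1)
    return P@T[:3,:3].T+T[:3,3]
E
python3 - <<'E'
from h import *
for c in ("top","side"):
    p,d=env.snapshot(c); cv2.imwrite(f"pics/{c}0.png",p[:,:,::-1]); np.save(f"{c}0.npy",d); 
    W=world(c,d)
    for n in ("tin_1","tray","pocket_handle","pocket_middle","pocket_far","creamer","saucer_stack","tea_box"):
        for r in env.spot_point(n,c)[:6]:
            u,v=[int(round(t)) for t in r["uv"]]
            print(c,n,round(r["conf"],2),u,v,W[min(v,479),min(u,639)].round(3))
print(env.camera_info("top"))
o=env.get_obs(); print(o)
E
```

```text
top tin_1 0.98 311 283 [ 0.414 -0.179  0.052]
top tin_1 0.79 292 235 [ 0.548 -0.123  0.051]
top tin_1 0.76 483 266 [ 0.468 -0.655  0.058]
top tin_1 0.62 382 287 [ 0.406 -0.376  0.049]
top tray 0.73 203 229 [0.567 0.14  0.004]
top pocket_handle 0.96 166 246 [0.515 0.245 0.005]
top pocket_handle 0.19 312 284 [ 0.412 -0.182  0.06 ]
top pocket_middle 0.87 201 231 [0.561 0.146 0.003]
top creamer 0.6 345 226 [ 0.581 -0.273  0.007]
top tea_box 0.94 390 220 [ 0.595 -0.399  0.049]
side tin_1 0.92 342 185 [ 0.47  -0.635  0.017]
side tin_1 0.74 364 262 [ 0.411 -0.152  0.024]
side tin_1 0.69 312 273 [ 0.55  -0.095  0.024]
side tin_1 0.65 361 226 [ 0.412 -0.354  0.019]
side tin_1 0.22 306 222 [ 0.576 -0.295  0.063]
side tray 0.96 304 340 [0.557 0.147 0.008]
side pocket_handle 0.92 315 364 [0.529 0.222 0.007]
side pocket_middle 0.58 305 339 [0.555 0.148 0.011]
side pocket_far 0.73 274 226 [ 0.673 -0.32   0.032]
side pocket_far 0.71 294 313 [0.587 0.05  0.006]
side creamer 0.97 306 244 [ 0.574 -0.246  0.019]
side saucer_stack 0.96 274 225 [ 0.673 -0.32   0.036]
side tea_box 0.71 304 220 [ 0.582 -0.
[... 447 characters left out ...]
9, 'joints': array([-1.38960965e+00,  4.90906799e-01,  1.55891410e+00, -2.17601830e-05,
        1.09168059e+00, -1.05596677e-01]), 'joint_velocities': array([ 0.00203906, -0.0012845 , -0.00124515,  0.00109225,  0.00048895,
       -0.0004467 ]), 'joint_torque': array([ 9.49277055e-04, -6.18266487e+01, -2.61847115e+01,  1.22512279e-04,
        4.16442554e-04,  6.11810890e-06]), 'position': array([ 0.17681429, -0.5994822 ,  0.23131786]), 'eef_rot': array([ 4.59137525e-05,  9.89736298e-01,  1.42905764e-01, -7.92601660e-06]), 'contact_force': array([0.00213351, 0.579685  , 0.55203053]), 'ft_torque': array([0.02338296, 0.01267036, 0.00156885]), 'gripper_force': 0.0, 'opening': 0.08548611321440425}
```

View pics/top0.png

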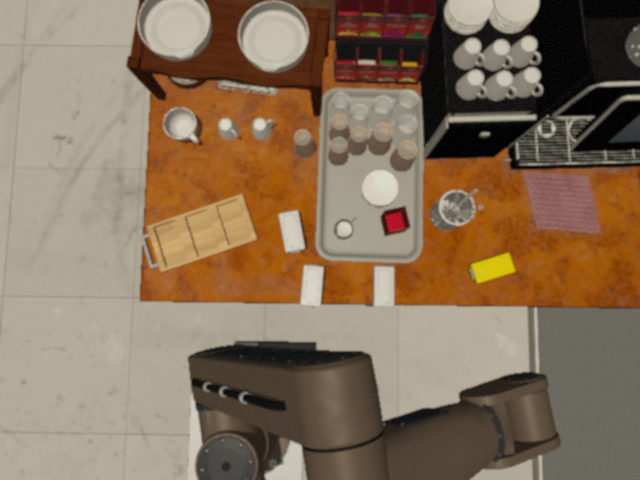

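View pics/side0.png

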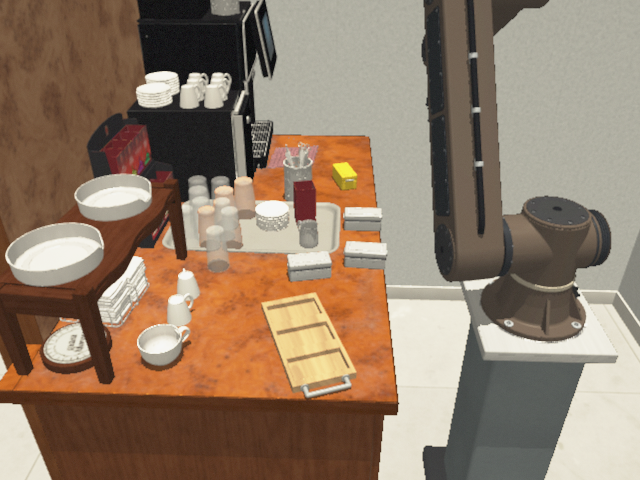

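The top view shows three white tins at about (312,285), (291,231) and (384,286). A yellow look-alike sits at (492,267). The tray is at (202,232) with its handle at the left end (150,250). The three white tins fit the description. I'll confirm them in one crop and measure.

Run:
```python
from h import *
p=cv2.imread("pics/top0.png"); d=np.load("top0.npy"); W=world("top",d)
hsv=cv2.cvtColor(p,cv2.COLOR_BGR2HSV)
out=p.copy()
def fit(mask,name,z):
    i=env.camera_info("top"); K=np.array(i["K"]);T=np.array(i["cam_to_world"])
    c=max(cv2.findContours(mask.astype(np.uint8),0,cv2.CHAIN_APPROX_NONE)[0],key=cv2.contourArea)
    m=np.zeros(mask.shape,np.uint8); cv2.drawContours(m,[c],-1,1,-1)
    v,u=np.nonzero(m)
    # corners of pixels onto plane z
    pts=[]
    for du,dv in ((-.5,-.5),(.5,-.5),(-.5,.5),(.5,.5)):
        r=np.stack([(u+du-K[0,2])/K[0,0],-(v+dv-K[1,2])/K[1,1],-np.ones(len(u))],-1)@T[:3,:3].T
        pts.append(T[:3,3]+r*((z-T[2,3])/r[:,2])[:,None])
    P=np.concatenate(pts)[:,:2].astype(np.float32)
    (cx,cy),(w,h),a=cv2.minAreaRect(P); 
    if w<h: a+=90; w,h=h,w
    print(name,"c",round(cx,4),round(cy,4),"size",round(w,4),round(h,4),"long axis deg",round((a+90)%180-90,1),"mean",P.mean(0).round(4),"z med",np.median(W[m>0][:,2]).round(4),len(u))
    cv2.drawContours(out,[c],-1,(255,0,255),1)
for n,(u,v) in dict(A=(291,231),B=(312,285),C=(384,286)).items():
    roi=np.zeros(d.shape,bool); roi[v-32:v+32,u-25:u+25]=1
    fit(roi&(hsv[...,1]<60)&(hsv[...,2]>150)&(W[...,2]>.035)&(W[...,2]<.075),n,.054)
roi=np.zeros(d.shape,bool); roi[185:280,143:262]=1
print("tray hsv",hsv[215,190],hsv[232,202],"table",hsv[200,180],hsv[280,230],"tin",hsv[231,291])
fit(roi&(hsv[...,1]<165)&(hsv[...,0]>12)&(hsv[...,0]<30)&(hsv[...,2]>120),"tray",.018)
cv2.imwrite("pics/crop1.png",cv2.resize(out[180:310,135:425],None,fx=2.75,fy=2.75,interpolation=cv2.INTER_CUBIC))
q=env.get_obs()["eef_rot"]
from scipy.spatial.transform import Rotation as R
print(R.from_quat(q,scalar_first=True).as_matrix().round(3), env.grasp_offset)
```

```text
A c 0.558 -0.1217 size 0.1183 0.0589 long axis deg 11.3 mean [ 0.5588 -0.1217] z med 0.0535 784
B c 0.407 -0.1815 size 0.1193 0.0582 long axis deg -4.1 mean [ 0.4071 -0.1815] z med 0.0536 822
C c 0.4081 -0.3808 size 0.1157 0.058 long axis deg 0.8 mean [ 0.4084 -0.3801] z med 0.0535 823
tray hsv [ 18 124 164] [ 18 117 205] table [ 14 199 164] [ 13 189 162] tin [ 23  24 210]
tray c 0.5519 0.1526 size 0.3238 0.1526 long axis deg -69.9 mean [0.5518 0.1483] z med 0.0069 5389
[[ 0.959  0.283 -0.   ]
 [ 0.283 -0.959 -0.   ]
 [-0.     0.    -1.   ]] 0.0187
```

View pics/crop1.png

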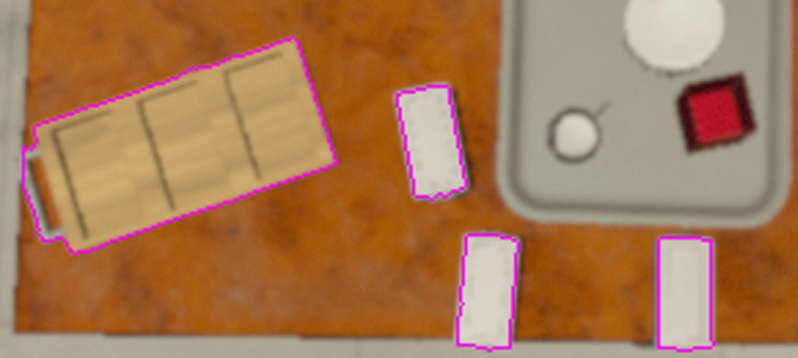

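```bash
cat >> h.py <<'E'
from scipy.optimize import minimize
def proj(cam,P):
    i=env.camera_info(cam); K=np.array(i["K"]);T=np.array(i["cam_to_world"])
    c=(np.asarray(P)-T[:3,3])@T[:3,:3]
    return np.stack([K[0,0]*c[:,0]/-c[:,2]+K[0,2],K[1,1]*-c[:,1]/-c[:,2]+K[1,2]],-1)
def box(x,y,a,L,w,h,z0=0,zs=None):
    c,s=np.cos(a),np.sin(a)
    return np.array([[x+c*i*L/2-s*j*w/2,y+s*i*L/2+c*j*w/2,z] for z in (z0,z0+h) for i,j in ((-1,-1),(1,-1),(1,1),(-1,1))])
S=8
def fitbox(cam,mask,x0,L,w,h,z0=0):
    """silhouette fit of a box by soft overlap; mask float 0..1"""
    v,u=np.nonzero(mask>.5); u0,u1,v0,v1=u.min()-8,u.max()+9,v.min()-8,v.max()+9
    m=cv2.resize(mask[v0:v1,u0:u1].astype(np.float32),None,fx=S,fy=S,interpolation=cv2.INTER_LINEAR)
    m=(m>.5).astype(np.uint8)
    def cost(q):
        p=(proj(cam,box(*q,L,w,h,z0))-[u0,v0]+.5)*S-.5
        r=np.zeros(m.shape,np.uint8); cv2.fillConvexPoly(r,cv2.convexHull((p*16).round().astype(np.int32)),1,shift=4)
        return (r!=m).sum()/m.sum()
    best=None
    sx=np.array([[0,0,0],[.015,0,0],[0,.015,0],[0,0,.1]])
    q=np.array(x0,float)
    for _ in range(4):
        r=minimize(cost,q,method="Nelder-Mead",options=dict(initial_simplex=q+sx,xatol=1e-5,fatol=1e-6)); q=r.x; sx=sx*.5
    return q,r.fun
E
python3 - <<'E'
from h import *
t=dict(A=(.558,-.1217,.197),B=(.407,-.1815,-.07),C=(.408,-.381,.014))
pix={"top":dict(A=(291,231),B=(312,285),C=(384,286)),"side":dict(A=(309,266),B=(366,254),C=(363,219))}
for cam in ("top","side"):
    p=cv2.imread(f"pics/{cam}0.png"); d=np.load(f"{cam}0.npy"); W=world(cam,d)
    hsv=cv2.cvtColor(p,cv2.COLOR_BGR2HSV)
    def big(m):
        m=cv2.morphologyEx(m.astype(np.uint8),cv2.MORPH_CLOSE,np.ones((3,3)))
        n,l,s,c=cv2.connectedComponentsWithStats(m); return (l==1+np.argmax(s[1:,4])).astype(np.uint8)
    for n in "ABC":
        u,v=pix[cam][n]; roi=np.zeros(d.shape,bool); roi[v-32:v+32,u-27:u+27]=1
        near=np.hypot(W[...,0]-t[n][0],W[...,1]-t[n][1])<.085
        m=big(roi&(hsv[...,1]<95)&near&(W[...,2]>.004 if cam=="side" else True))
        q,f=fitbox(cam,m,t[n],.112,.056,.054); print(cam,n,q.round(4),np.degrees(q[2]).round(1),round(f,3),m.sum())
    roi=np.zeros(d.shape,bool)
    if cam=="top": roi[185:280,143:262]=1
    else: roi[285:400,250:365]=1
    m=roi&(hsv[...,1]<165)&(hsv[...,0]>12)&(hsv[...,0]<30)&(hsv[...,2]>60)
    if cam=="side": m&=hsv[...,1]>50
    m=cv2.morphologyEx(m.astype(np.uint8),cv2.MORPH_CLOSE,np.ones((5,5)))
    m=big(cv2.morphologyEx(m,cv2.MORPH_OPEN,np.ones((13,13))))
    q,f=fitbox(cam,m,(.556,.143,1.92),.29,.14,.018); print(cam,"tray",q.round(4),np.degrees(q[2]).round(1),round(f,3),m.sum())
    o=p.copy(); cs=cv2.findContours(m,0,1)[0]; cv2.drawContours(o,cs,-1,(255,0,255),1)
    cv2.polylines(o,[proj(cam,box(*q,.29,.14,.018)[4:]).round().astype(int)],True,(0,255,0),1)
    for k in (-.095,0,.095):
        b=box(q[0]+k*np.cos(q[2]),q[1]+k*np.sin(q[2]),q[2],.066,.122,.014,.004)
        cv2.polylines(o,[(proj(cam,b[4:])*16).round().astype(int)],True,(255,0,0),1,shift=4)
    v0,v1,u0,u1=(180,285,138,268) if cam=="top" else (285,400,245,370)
    im=cv2.resize(o[v0:v1,u0:u1],(390,340),interpolation=cv2.INTER_CUBIC)
    globals()[cam]=im
cv2.imwrite("pics/fit.png",np.hstack([top,side]))
E
```

```text
top A [ 0.5604 -0.1213  0.199 ] 11.4 0.058 888
top B [ 0.408  -0.1816 -0.0587] -3.4 0.108 935
top C [ 0.4094 -0.3824  0.0044] 0.3 0.195 1107
top tray [0.554  0.1474 1.9117] 109.5 0.085 5369
side A [ 0.5609 -0.1289  0.1689] 9.7 0.048 1200
side B [ 0.4076 -0.1867 -0.0864] -5.0 0.069 1082
side C [ 0.4089 -0.3874  0.0009] 0.1 0.064 867
side tray [0.5552 0.138  1.91  ] 109.4 0.091 5947
```

View pics/fit.png

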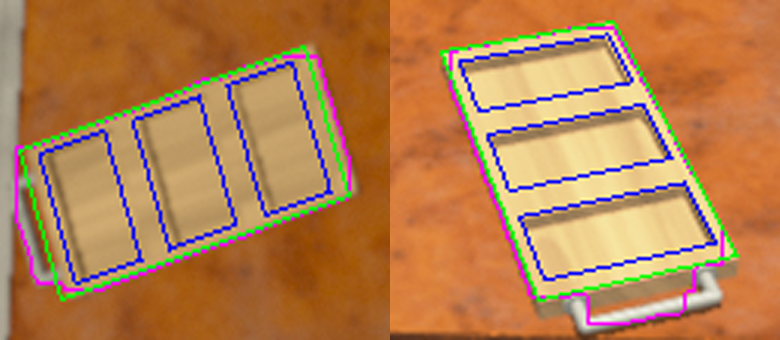

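The three white tins are confirmed as A (291,231), B (312,285) and C (384,286), and the pocket outlines roughly match in both views. The two cameras disagree by about 5 mm in y, which I'll calibrate with a gripped tin. I'm starting with tin C.

drive_tool --moves "1 -1 0 0 0 0.09 1;1 -1 0 0 0 0.09 1;1 -1 0 0 0 0.09 1;1 -1 0 0 0 0.09 1;1 -1 0 0 0 0.09 1;1 -1 0 0 0 0.09 1" --grip_force 40

```text
clock: 1.5
position: [0.2581, -0.4513, 0.2317]
eef_rot: [0.001, 1.0, 0.002, 0.0]
contact_force: [1.0, 0.4, 0.0]
opening: 0.0851
gripper_force: 0.0
```

drive_tool --moves "1 -0.55 0.4 0 0 0 1;1 -0.55 0.74 0 0 0 1;1 -0.55 0.74 0 0 0 1;1 -0.55 0.74 0 0 0 1;1 -0.55 0.74 0 0 0 1;1 -0.55 0.74 0 0 0 1"

```text
clock: 2.1
position: [0.3772, -0.3853, 0.1429]
eef_rot: [0.0, 1.0, 0.002, 0.0]
contact_force: [-0.2, -1.0, 0.8]
opening: 0.0855
gripper_force: 0.0
```

drive_tool --moves "0.26 0 0 0 0 0 1;0.26 0 0 0 0 0 1;0.26 0 0.35 0 0 0 1;0.26 0 0.65 0 0 0 1;0.26 0 0.85 0 0 0 1;0.26 0 1 0 0 0 1;0.26 0 1 0 0 0 1;0.26 0 1 0 0 0 1"

```text
clock: 2.9
position: [0.4083, -0.385, 0.0235]
eef_rot: [0.0, 1.0, 0.001, 0.0]
contact_force: [0.3, 0.5, -0.2]
opening: 0.0859
gripper_force: 0.0
```

Run:
```python
from h import *
for c in ("top","side"):
    p,d=env.snapshot(c); cv2.imwrite(f"pics/{c}1.png",p[:,:,::-1]); np.save(f"{c}1.npy",d)
a=cv2.imread("pics/top1.png")[230:330,330:460]; b=cv2.imread("pics/side1.png")[160:290,290:450]
cv2.imwrite("pics/c1.png",np.hstack([cv2.resize(a,(390,300)),cv2.resize(b,(369,300))]))
o=env.get_obs(); print(o["position"].round(4),o["contact_force"].round(2))
```

```text
[ 0.4089 -0.3848  0.024 ] [-0.23 -0.27 -0.39]
```

View pics/c1.png

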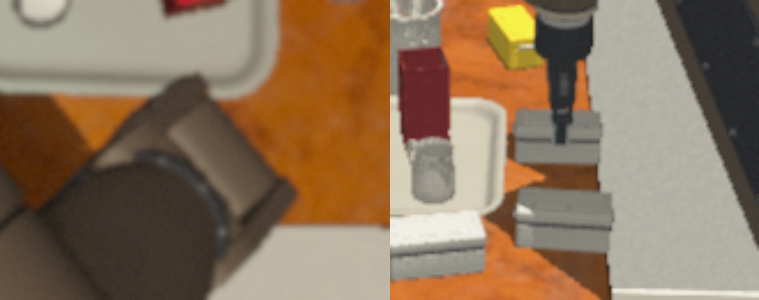

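The side view shows the fingers straddling tin C at mid-length (crop (561,140)), so I'll grip and lift.

drive_tool --moves "0 0 0 0 0 0 0;0 0 0 0 0 0 0;0 0 0 0 0 0 0;0 0 0 0 0 0 0;0 0 0 0 0 0 0;0 0 0 0 0 0 0;0 0 0 0 0 0 0;0 0 0 0 0 0 0" --grip_force 40

```text
clock: 3.8
position: [0.409, -0.384, 0.0234]
eef_rot: [0.0, 1.0, 0.002, 0.0]
contact_force: [-1.9, 0.3, 8.3]
opening: 0.0558
gripper_force: 42.0
```

drive_tool --moves "0 0 -0.2 0 0 0 0;0 0 -0.5 0 0 0 0;0 0 -0.8 0 0 0 0;0 0 -0.8 0 0 0 0;0 0 -0.8 0 0 0 0;0 0 -0.8 0 0 0 0;0 0 -0.8 0 0 0 0;0 0 -0.8 0 0 0 0"

```text
clock: 4.6
position: [0.4087, -0.3836, 0.1175]
eef_rot: [-0.001, 1.0, 0.002, -0.001]
contact_force: [-0.5, 0.1, -1.1]
opening: 0.0555
gripper_force: 43.6
```

Run:
```python
from h import *
F=[]
for i in range(6):
    p,d=env.snapshot("side"); o=env.get_obs(); F.append(o["contact_force"])
print(np.array(F).round(2), np.mean(F,0).round(2),o["ft_torque"].round(3),o["position"].round(4),o["opening"],o["gripper_force"],o["clock"])
```

```text
[[ 0.33 -0.3  -1.59]
 [ 0.51  0.3  -2.63]
 [-0.14  0.26 -0.85]
 [ 0.49  0.96 -2.42]
 [-0.31  0.54 -1.1 ]
 [ 0.44  0.56 -1.56]] [ 0.22  0.39 -1.69] [-0.004  0.013  0.052] [ 0.4089 -0.3838  0.1183] 0.055459517345334726 43.63317131996155 4.9
```

Tin C weighs about 1.7 N, so it is the empty one and goes in the far pocket. Next I'll refine the tray pose and the camera bias.

```bash
cat > tray.py <<'E'
from h import *
def traymask(cam,p):
    hsv=cv2.cvtColor(p,cv2.COLOR_BGR2HSV); roi=np.zeros(p.shape[:2],bool)
    if cam=="top": roi[185:280,143:262]=1
    else: roi[285:400,250:365]=1
    m=roi&(hsv[...,1]<165)&(hsv[...,0]>12)&(hsv[...,0]<30)&(hsv[...,2]>60)
    if cam=="side": m&=hsv[...,1]>50
    return cv2.morphologyEx(m.astype(np.uint8),cv2.MORPH_CLOSE,np.ones((5,5)))
def fit(cams,q):
    ms=[]
    for c in cams:
        m=traymask(c,cv2.imread(f"pics/{c}0.png")).astype(np.float32)
        m=(cv2.resize(m,None,fx=4,fy=4,interpolation=cv2.INTER_LINEAR)>.5).astype(np.uint8)
        ms.append(m)
    sx=np.array([[0,0,0],[.012,0,0],[0,.012,0],[0,0,.06]])
    for _ in range(4):
        ign=[]
        for c in cams:
            x,y,a=q; hx=.145+.022
            P=box(x+hx*np.cos(a),y+hx*np.sin(a),a,.036,.104,.03,0)
            r=np.ones(ms[0].shape,np.uint8); cv2.fillConvexPoly(r,cv2.convexHull(((proj(c,P)+.5)*64).round().astype(np.int32)),0,shift=4); ign.append(r)
        def cost(q):
            s=0
            for c,m,g in zip(cams,ms,ign):
                r=np.zeros(m.shape,np.uint8); cv2.fillConvexPoly(r,cv2.convexHull((((proj(c,box(*q,.29,.14,.018))+.5)*4-.5)*16).round().astype(np.int32)),1,shift=4)
                s+=((r!=m)&(g>0)).sum()/m.sum()
            return s
        r=minimize(cost,q,method="Nelder-Mead",options=dict(initial_simplex=np.array(q)+sx,xatol=1e-5,fatol=1e-6)); q=r.x; sx=sx*.6
    return q,r.fun
E
python3 - <<'E'
from tray import *
for c in (["top"],["side"],["top","side"]):
    q,f=fit(c,(.5545,.142,1.91)); print(c,q.round(4),np.degrees(q[2]).round(2),round(f,3))
p,d=env.snapshot("side"); W=world("side",d); o=env.get_obs(); x,y,z=o["position"]
bgr=p[:,:,::-1].copy(); cv2.imwrite("pics/s2.png",bgr)
hsv=cv2.cvtColor(bgr,cv2.COLOR_BGR2HSV)
m=(hsv[...,1]<95)&(np.abs(W[...,0]-x)<.075)&(np.abs(W[...,1]-y)<.06)&(W[...,2]>z-.04)&(W[...,2]<z+.04)
m=cv2.morphologyEx(m.astype(np.uint8),cv2.MORPH_CLOSE,np.ones((7,7)))
q,f=fitbox("side",m,(x,y,0),.112,.056,.054,z-.0235); print("tin C in hand",q.round(4),"tcp",x,y,round(f,3),m.sum())
E
```

```text
['top'] [0.5563 0.1408 1.92  ] 110.01 0.035
['side'] [0.5552 0.138  1.9156] 109.75 0.012
['top', 'side'] [0.5553 0.1401 1.9195] 109.98 0.058
tin C in hand [ 0.4085 -0.3926 -0.0039] tcp 0.40889820889386225 -0.38379787225167195 0.085 884
```

drive_tool --moves "0 -0.4 0 0 0 0 0;0 -0.8 0 0 0 0 0;0 -1 0 0 0 0 0;0 -1 0 0 0 0 0"

```text
clock: 5.35
position: [0.408, -0.261, 0.1187]
eef_rot: [-0.0, 1.0, 0.003, -0.0]
contact_force: [-0.3, -0.1, -0.4]
opening: 0.0556
gripper_force: 43.9
```

drive_tool --moves "0.2 -0.4 0 0 0 0 0;0.4 -0.8 0 0 0 0 0;0.5 -1 0 0 0 0 0;0.5 -1 0 0 0 0 0"

```text
clock: 5.75
position: [0.4695, -0.1412, 0.1186]
eef_rot: [0.0, 1.0, 0.004, 0.0]
contact_force: [-1.3, -0.3, -1.6]
opening: 0.0553
gripper_force: 43.9
```

drive_tool --moves "0.2 -0.4 0 0 0 0 0;0.4 -0.8 0 0 0 0 0;0.5 -1 0 0 0 0 0;0.5 -1 0 0 0 0 0"

```text
clock: 6.15
position: [0.5292, -0.0213, 0.1185]
eef_rot: [0.0, 1.0, 0.004, 0.001]
contact_force: [0.6, -0.7, -0.8]
opening: 0.0555
gripper_force: 44.0
```

drive_tool --moves "0.1 -0.2 0 0 0 -0.02 0;0.3 -0.4 0 0 0 -0.06 0;0.49 -0.63 0 0 0 -0.11 0;0.49 -0.63 0 0 0 -0.11 0;0.49 -0.63 0 0 0 -0.11 0;0.49 -0.63 0 0 0 -0.11 0;0.49 -0.63 0 0 0 -0.11 0"

```text
clock: 6.85
position: [0.5856, 0.0513, 0.1185]
eef_rot: [0.0, 0.985, 0.173, -0.0]
contact_force: [0.5, 0.6, -0.9]
opening: 0.0553
gripper_force: 44.0
```

drive_tool --moves "0 0 0.1 0 0 0 0;0 0 0.3 0 0 0 0;0 0 0.4 0 0 0 0;0 0 0.45 0 0 0 0;0 0 0.45 0 0 0 0;0 0 0.45 0 0 0 0"

```text
clock: 7.45
position: [0.5862, 0.0524, 0.0648]
eef_rot: [0.0, 0.985, 0.174, 0.0]
contact_force: [0.1, 0.6, -1.7]
opening: 0.0553
gripper_force: 43.9
```

```bash
cat > look.py <<'E'
from h import *
import sys
from scipy.spatial.transform import Rotation as R
k=sys.argv[1]
o=env.get_obs(); x,y,z=o["position"]; M=R.from_quat(o["eef_rot"],scalar_first=True).as_matrix()
a=np.arctan2(M[1,0],M[0,0]); print("tcp",o["position"].round(4),"yaw",np.degrees(a).round(2),"F",o["contact_force"].round(2),"tilt",np.degrees(np.arccos(-M[2,2])).round(2),o["clock"])
ims=[]
for c in ("top","side"):
    p,d=env.snapshot(c); b=p[:,:,::-1].copy(); np.save(f"{c}{k}.npy",d); cv2.imwrite(f"pics/{c}_{k}.png",b)
    q=(.556,.140,1.9185); S=4
    u0,v0,u1,v1=(138,170,268,285) if c=="top" else (235,240,375,400)
    im=cv2.resize(b[v0:v1,u0:u1],None,fx=S,fy=S,interpolation=cv2.INTER_CUBIC)
    f=lambda P:(((proj(c,P)+.5-[u0,v0])*S-.5)*16).round().astype(np.int32)
    for kk in (-.095,0,.095):
        cv2.polylines(im,[f(box(q[0]+kk*np.cos(q[2]),q[1]+kk*np.sin(q[2]),q[2],.066,.122,.014,.004)[4:])],True,(255,0,0),1,shift=4)
    B=box(x,y,a,.112,.056,.054,z-.0235)
    cv2.polylines(im,[f(B[4:])],True,(0,255,0),1,shift=4); cv2.polylines(im,[f(B[:4])],True,(0,255,0),1,shift=4)
    ims.append(cv2.resize(im,None,fx=560/im.shape[0]*.7,fy=560/im.shape[0]*.7))
cv2.imwrite(f"pics/look_{k}.png",np.hstack(ims))
E
python3 look.py c
```

```text
tcp [0.5862 0.0524 0.0648] yaw 20.03 F [ 0.09  0.64 -1.67] tilt 0.03 7.45
```

View pics/look_c.png

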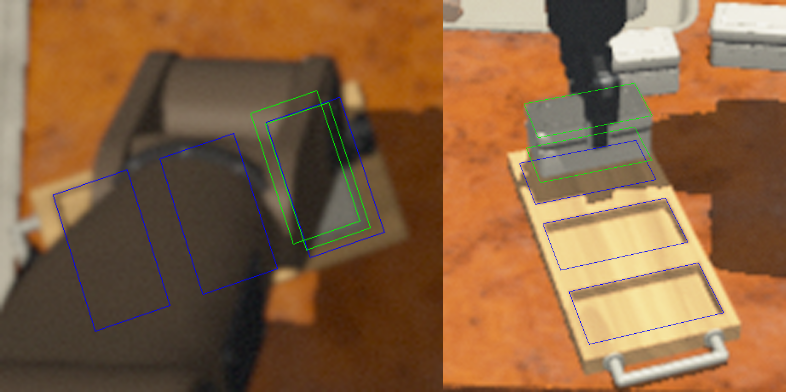

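Run:
```python
from h import *
b=cv2.imread("pics/side_c.png"); W=world("side",np.load("sidec.npy")); hsv=cv2.cvtColor(b,cv2.COLOR_BGR2HSV)
x,y,z=.5862,.0524,.0648
m=(hsv[...,1]<95)&(hsv[...,2]>75)&(np.hypot(W[...,0]-x,W[...,1]-y)<.09)&(W[...,2]>.035)&(W[...,2]<.11)
m=cv2.morphologyEx(m.astype(np.uint8),cv2.MORPH_CLOSE,np.ones((9,9)))
q,f=fitbox("side",m,(x,y,.35),.112,.056,.054,z-.0235); print(q.round(4),np.degrees(q[2]),f,m.sum())
im=b[260:330,255:330].copy(); cv2.drawContours(im,cv2.findContours(m[260:330,255:330],0,1)[0],-1,(255,0,255),1)
f=lambda P:((proj("side",P)-[255,260])).round().astype(np.int32)
cv2.imwrite("pics/t.png",cv2.resize(im,None,fx=6,fy=6,interpolation=cv2.INTER_NEAREST))
```

```text
[0.5867 0.0465 0.2927] 16.768242768343196 0.2601948179409167 1274
```

View pics/t.png

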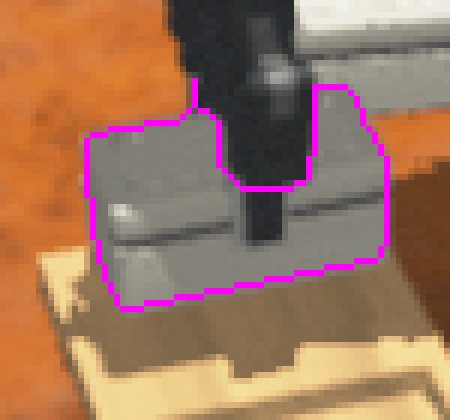

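```bash
cat > tinfit.py <<'E'
from h import *
def handfit(k,x,y,z,a,zb):
    b=cv2.imread(f"pics/side_{k}.png"); W=world("side",np.load(f"side{k}.npy")); hsv=cv2.cvtColor(b,cv2.COLOR_BGR2HSV)
    m=(hsv[...,1]<95)&(hsv[...,2]>75)&(np.hypot(W[...,0]-x,W[...,1]-y)<.09)&(W[...,2]>zb+.01 if zb>.03 else W[...,2]>.022)&(W[...,2]<zb+.07)
    m=cv2.morphologyEx(m.astype(np.uint8),cv2.MORPH_CLOSE,np.ones((5,5)))
    m=cv2.morphologyEx(m,cv2.MORPH_OPEN,np.ones((7,7)))
    v,u=np.nonzero(m); h=np.zeros_like(m); cv2.fillConvexPoly(h,cv2.convexHull(np.stack([u,v],-1).astype(np.int32)),1)
    return fitbox("side",h,(x,y,a),.112,.056,.054,zb)
E
python3 - <<'E'
from tinfit import *
for zb in (.0398,.0413,.0428):
    q,f=handfit("c",.5862,.0524,.0648,.35,zb); print(zb,q.round(4),np.degrees(q[2]).round(2),round(f,3))
E
```

```text
0.0398 [0.5871 0.0432 0.3162] 18.12 0.083
0.0413 [0.5868 0.0447 0.2984] 17.1 0.094
0.0428 [0.5867 0.0454 0.2965] 16.99 0.108
```

drive_tool --moves "0.016 -0.01 0.05 0 0 0 0;0.016 -0.01 0.14 0 0 0 0;0.016 -0.01 0.14 0 0 0 0;0.016 -0.01 0.14 0 0 0 0;0.016 -0.01 0.14 0 0 0 0"

```text
clock: 8.05
position: [0.5874, 0.0543, 0.0477]
eef_rot: [0.0, 0.985, 0.174, -0.0]
contact_force: [0.6, 0.2, -1.5]
opening: 0.0555
gripper_force: 43.9
```

```bash
python3 look.py d
python3 - <<'E'
from tinfit import *
x,y,z=env.get_obs()["position"]
for dz in (-.0015,0,.0015):
    q,f=handfit("d",x,y,z,.35,z-.0235+dz); print(q.round(4),np.degrees(q[2]).round(2),round(f,3))
E
```

```text
tcp [0.5874 0.0543 0.0477] yaw 20.03 F [ 0.56  0.18 -1.53] tilt 0.01 8.05
[0.5884 0.0484 0.2829] 16.21 0.083
[0.5882 0.0508 0.2711] 15.53 0.085
[0.5881 0.0529 0.2496] 14.3 0.088
```

View pics/look_d.png

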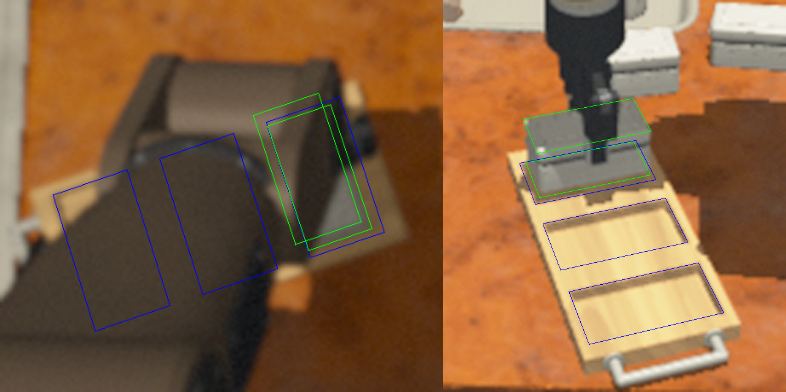

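drive_tool --moves "-0.008 0.02 0 0 0 0 0;-0.008 0.02 0.03 0 0 0 0;-0.008 0.02 0.06 0 0 0 0;-0.008 0.02 0.075 0 0 0 0;-0.008 0.02 0.075 0 0 0 0;-0.008 0.02 0.075 0 0 0 0"

```text
clock: 8.75
position: [0.5873, 0.0517, 0.0386]
eef_rot: [0.0, 0.985, 0.174, -0.0]
contact_force: [0.1, 0.1, -1.4]
opening: 0.0554
gripper_force: 43.9
```

drive_tool --moves "0 0 0.03 0 0 0 0;0 0 0.06 0 0 0 0;0 0 0.085 0 0 0 0;0 0 0.085 0 0 0 0;0 0 0.085 0 0 0 0"

```text
clock: 9.25
position: [0.5872, 0.0517, 0.0283]
eef_rot: [0.0, 0.985, 0.174, -0.0]
contact_force: [0.9, -0.3, -1.7]
opening: 0.0554
gripper_force: 43.9
```

drive_tool --moves "0 0 0 0 0 0 0.7;0 0 0 0 0 0 0.75;0 0 0 0 0 0 0.85;0 0 0 0 0 0 0.85;0 0 -0.1 0 0 0 0.85;0 0 -0.4 0 0 0 0.85;0 0 -0.8 0 0 0 0.85;0 0 -0.8 0 0 0 0.85;0 0 -0.8 0 0 0 0.85"

```text
clock: 10.15
position: [0.5876, 0.0517, 0.1262]
eef_rot: [0.0, 0.985, 0.174, 0.001]
contact_force: [0.2, -0.5, 0.1]
opening: 0.0726
gripper_force: 0.0
```

```bash
cat > plan.py <<'E'
from h import *
import sys
from scipy.spatial.transform import Rotation as R
o=env.get_obs(); p=o["position"]; M=R.from_quat(o["eef_rot"],scalar_first=True).as_matrix()
x,y,z,a=map(float,sys.argv[1:5]); a0=np.degrees(np.arctan2(M[1,0],M[0,0]))
d=np.array([x,y,z])-p
T=R.from_euler("ZX",[a,180],degrees=True).as_matrix()
print("now",p.round(4),a0.round(2),"F",o["contact_force"].round(2),"open",round(o["opening"],4),"t",o["clock"])
print("shift in tool axes, units",(M.T@d/.12).round(3),"az",round(-(a-a0)/180,4),"| in axes after turn",(T.T@d/.12).round(3))
E
python3 plan.py .560 -.125 .12 10.8; python3 plan.py .560 -.125 .0235 10.8
```

```text
now [0.5876 0.0517 0.1262] 20.04 F [ 0.19 -0.49  0.1 ] open 0.0726 t 10.15
shift in tool axes, units [-0.721  1.304  0.051] az 0.0513 | in axes after turn [-0.502  1.403  0.051]
now [0.5876 0.0517 0.1262] 20.04 F [ 0.19 -0.49  0.1 ] open 0.0726 t 10.15
shift in tool axes, units [-0.723  1.304  0.855] az 0.0513 | in axes after turn [-0.502  1.403  0.856]
```

drive_tool --moves "-0.3 0.4 0 0 0 0.02 1;-0.6 0.8 0 0 0 0.051 1;-0.72 1 0 0 0 0.051 1;-0.72 1 0 0 0 0.051 1;-0.72 1 0 0 0 0.051 1"

```text
clock: 10.65
position: [0.5466, -0.0914, 0.1237]
eef_rot: [-0.0, 0.996, 0.093, -0.001]
contact_force: [-0.7, 0.1, -0.3]
opening: 0.0855
gripper_force: 0.0
```

drive_tool --moves "0.05 0.3 0 0 0 0 1;0.05 0.3 0 0 0 0 1;0.05 0.3 0 0 0 0 1;0.05 0.3 0.3 0 0 0 1;0.05 0.3 0.55 0 0 0 1;0.05 0.3 0.75 0 0 0 1;0.05 0.3 0.855 0 0 0 1;0.05 0.3 0.855 0 0 0 1;0.05 0.3 0.855 0 0 0 1"

```text
clock: 11.55
position: [0.5601, -0.1243, 0.0225]
eef_rot: [0.0, 0.995, 0.095, 0.0]
contact_force: [0.3, -0.3, 1.1]
opening: 0.0853
gripper_force: 0.0
```

```bash
python3 plan.py .560 -.125 .0235 10.8
python3 - <<'E'
from h import *
b,d=env.snapshot("side"); b=b[:,:,::-1].copy(); cv2.imwrite("pics/s3.png",b)
cv2.imwrite("pics/s3c.png",cv2.resize(b[180:380,250:420],None,fx=3,fy=3))
E
```

```text
now [ 0.5601 -0.1243  0.0225] 10.9 F [ 0.33 -0.26  1.09] open 0.0853 t 11.55
shift in tool axes, units [-0.002  0.005 -0.008] az 0.0005 | in axes after turn [-0.002  0.005 -0.008]
```

View pics/s3c.png

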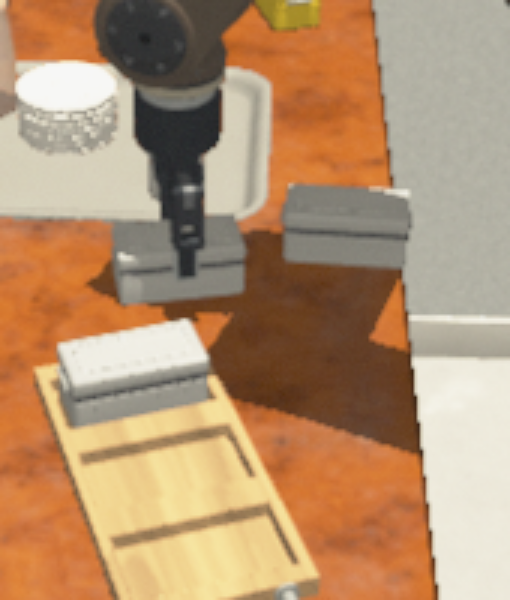

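Tin C lies flat in the far pocket and the fingers straddle tin A. I'll grip, lift and weigh it.

drive_tool --moves "0.01 0 -0.01 0 0 0 1;0.01 0 -0.01 0 0 0 0;0.01 0 -0.01 0 0 0 0;0.01 0 -0.01 0 0 0 0;0.01 0 -0.01 0 0 0 0;0.01 0 -0.01 0 0 0 0;0.01 0 -0.01 0 0 0 0;0.01 0 -0.01 0 0 0 0;0.01 0 -0.01 0 0 0 0" --grip_force 40

```text
clock: 12.5
position: [0.5611, -0.1245, 0.0238]
eef_rot: [0.0, 0.996, 0.095, 0.0]
contact_force: [-0.8, 3.8, 7.1]
opening: 0.0557
gripper_force: 42.0
```

drive_tool --moves "0 0 -0.2 0 0 0 0;0 0 -0.5 0 0 0 0;0 0 -0.7 0 0 0 0;0 0 -0.7 0 0 0 0;0 0 -0.7 0 0 0 0;0 0 -0.7 0 0 0 0;0 0 -0.7 0 0 0 0"

```text
clock: 13.2
position: [0.5604, -0.1245, 0.1055]
eef_rot: [-0.001, 0.996, 0.095, -0.001]
contact_force: [-0.6, -1.0, -5.5]
opening: 0.0556
gripper_force: 47.9
```

```bash
cat > weigh.py <<'E'
from h import *
F=[]
for i in range(8): env.snapshot("side"); o=env.get_obs(); F.append(o["contact_force"][2])
print("Fz",np.round(F,2),np.mean(F).round(2),"open",o["opening"])
E
python3 weigh.py; python3 plan.py .556 .1405 .12 20; python3 plan.py .5237 .2298 .12 20
```

```text
Fz [-6.25 -6.01 -5.75 -6.68 -6.6  -6.45 -6.72 -6.03] -6.31 open 0.055306647381731744
now [ 0.561  -0.1246  0.107 ] 10.85 F [ 0.32 -0.33 -6.03] open 0.0553 t 13.6
shift in tool axes, units [ 0.375 -2.178 -0.109] az -0.0508 | in axes after turn [ 0.717 -2.09  -0.108]
now [ 0.561  -0.1246  0.107 ] 10.85 F [ 0.32 -0.33 -6.03] open 0.0553 t 13.6
shift in tool axes, units [ 0.251 -2.959 -0.108] az -0.0508 | in axes after turn [ 0.718 -2.882 -0.108]
```

Tin A weighs about 6.3 N, so it is the full one and goes in the handle pocket.

drive_tool --moves "0.1 -0.3 -0.1 0 0 0 0;0.2 -0.7 -0.1 0 0 0 0;0.25 -1 -0.1 0 0 0 0;0.25 -1 -0.1 0 0 0 0;0.25 -1 -0.1 0 0 0 0"

```text
clock: 14.1
position: [0.5679, -0.0003, 0.1192]
eef_rot: [0.0, 0.995, 0.096, 0.0]
contact_force: [0.9, 0.0, -6.1]
opening: 0.055
gripper_force: 49.5
```

drive_tool --moves "0 -0.3 0 0 0 0 0;0 -0.7 0 0 0 0 0;0 -1 0 0 0 0 0;0 -1 0 0 0 0 0"

```text
clock: 14.5
position: [0.5446, 0.1192, 0.1191]
eef_rot: [-0.0, 0.995, 0.096, -0.0]
contact_force: [0.8, -0.4, -5.9]
opening: 0.055
gripper_force: 51.4
```

drive_tool --moves "0 -0.3 0 0 0 -0.02 0;0 -0.7 0 0 0 -0.051 0;0 -0.96 0 0 0 -0.051 0;0 -0.96 0 0 0 -0.051 0;0 -0.96 0 0 0 -0.051 0;0 -0.96 0 0 0 -0.051 0"

```text
clock: 15.1
position: [0.5241, 0.2286, 0.119]
eef_rot: [0.0, 0.985, 0.173, -0.0]
contact_force: [-0.1, 0.2, -6.5]
opening: 0.0554
gripper_force: 52.4
```

```bash
python3 plan.py .5237 .2298 .0475 20;  python3 - <<'E'
from tinfit import *
# C as placed, from s3 (side, unoccluded), fit visible part; and from top now
b=cv2.imread("pics/s3.png"); hsv=cv2.cvtColor(b,cv2.COLOR_BGR2HSV); roi=np.zeros(b.shape[:2],bool); roi[282:325,264:324]=1
m=(roi&(hsv[...,1]<60)&(hsv[...,2]>70)).astype(np.uint8)
m=cv2.morphologyEx(m,cv2.MORPH_OPEN,np.ones((3,3)))
for z0,h in ((.018,.040),(.02,.038)):
    q,f=fitbox("side",m,(.587,.05,.35),.112,.056,h,z0); print("C",z0,q.round(4),np.degrees(q[2]).round(1),round(f,3),m.sum())
E
```

```text
now [0.5241 0.2286 0.119 ] 19.95 F [-0.07  0.16 -6.54] open 0.0554 t 15.1
shift in tool axes, units [ 0.    -0.011  0.596] az -0.0003 | in axes after turn [ 0.    -0.01   0.596]
C 0.018 [0.5874 0.0528 0.3437] 19.7 0.04 1346
C 0.02 [0.5871 0.0541 0.3471] 19.9 0.055 1346
```

drive_tool --moves "-0.003 0.003 0.2 0 0 0 0;-0.003 0.003 0.45 0 0 0 0;-0.003 0.003 0.56 0 0 0 0;-0.003 0.003 0.59 0 0 0 0;-0.003 0.003 0.59 0 0 0 0;-0.003 0.003 0.59 0 0 0 0"

```text
clock: 15.7
position: [0.5241, 0.2293, 0.0492]
eef_rot: [-0.0, 0.985, 0.174, 0.001]
contact_force: [0.6, 0.7, -6.1]
opening: 0.0553
gripper_force: 52.1
```

```bash
python3 look.py e
python3 - <<'E'
from tinfit import *
x,y,z=env.get_obs()["position"]
q,f=handfit("e",x,y,z,.35,z-.0235); print(q.round(4),np.degrees(q[2]).round(2),round(f,3))
E
```

```text
tcp [0.5241 0.2293 0.0492] yaw 20.01 F [ 0.56  0.73 -6.12] tilt 0.09 15.7
[0.5243 0.2264 0.3139] 17.99 0.094
```

View pics/look_e.png

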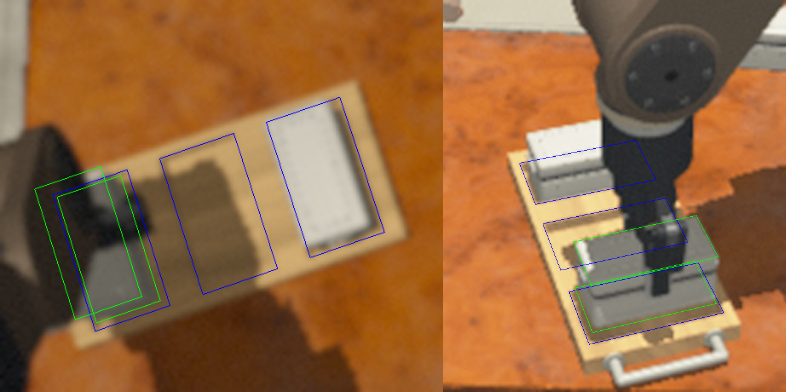

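Tin A hovers over the handle pocket with its outlines nested, so I'll lower it in stages.

drive_tool --moves "0 0.008 0.03 0 0 0 0;0 0.008 0.06 0 0 0 0;0 0.008 0.085 0 0 0 0;0 0.008 0.085 0 0 0 0;0 0.008 0.085 0 0 0 0"

```text
clock: 16.3
position: [0.5237, 0.2285, 0.0379]
eef_rot: [0.0, 0.985, 0.174, -0.0]
contact_force: [-0.2, -1.1, -6.1]
opening: 0.0549
gripper_force: 52.3
```

drive_tool --moves "0 0 0.03 0 0 0 0;0 0 0.06 0 0 0 0;0 0 0.08 0 0 0 0;0 0 0.08 0 0 0 0;0 0 0.08 0 0 0 0"

```text
clock: 16.8
position: [0.5237, 0.2285, 0.0283]
eef_rot: [0.0, 0.985, 0.174, -0.0]
contact_force: [-0.1, 0.1, -5.1]
opening: 0.0552
gripper_force: 52.3
```

Now I'll release, rise and plan for tin B.

drive_tool --moves "0 0 0 0 0 0 0.7;0 0 0 0 0 0 0.75;0 0 0 0 0 0 0.85;0 0 0 0 0 0 0.85;0 0 -0.1 0 0 0 0.85;0 0 -0.4 0 0 0 0.85;0 0 -0.8 0 0 0 0.85;0 0 -0.8 0 0 0 0.85;0 0 -0.8 0 0 0 0.85"

```text
clock: 17.7
position: [0.5241, 0.2286, 0.1261]
eef_rot: [-0.0, 0.985, 0.174, 0.001]
contact_force: [-0.4, 0.3, -0.5]
opening: 0.0725
gripper_force: 0.0
```

```bash
python3 plan.py .408 -.184 .12 -4
```

```text
now [0.5241 0.2286 0.1261] 20.03 F [-0.35  0.34 -0.52] open 0.0725 t 17.7
shift in tool axes, units [-2.087  2.899  0.045] az 0.1335 | in axes after turn [-0.725  3.498  0.051]
```

drive_tool --moves "-0.2 0.3 0 0 0 0.02 1;-0.4 0.6 0 0 0 0.06 1;-0.7 0.97 0 0 0 0.1 1;-0.7 0.97 0 0 0 0.133 1;-0.7 0.97 0 0 0 0.133 1;-0.7 0.97 0 0 0 0.133 1"

```text
clock: 18.3
position: [0.4848, 0.0906, 0.124]
eef_rot: [0.0, 0.999, -0.033, -0.0]
contact_force: [-0.1, 0.8, -1.1]
opening: 0.0858
gripper_force: 0.0
```

drive_tool --moves "-0.08 0.4 0 0 0 0 1;-0.16 0.8 0 0 0 0 1;-0.2 1 0 0 0 0 1;-0.2 1 0 0 0 0 1"

```text
clock: 18.7
position: [0.4524, -0.029, 0.1242]
eef_rot: [0.0, 0.999, -0.034, -0.0]
contact_force: [0.6, 0.7, -0.4]
opening: 0.0855
gripper_force: 0.0
```

drive_tool --moves "-0.08 0.4 0 0 0 0 1;-0.16 0.8 0 0 0 0 1;-0.2 1 0 0 0 0 1;-0.2 1 0 0 0 0 1;-0.2 1 0 0 0 0 1"

```text
clock: 19.2
position: [0.421, -0.1451, 0.1242]
eef_rot: [-0.0, 0.999, -0.033, -0.0]
contact_force: [0.0, -0.1, -0.4]
opening: 0.0853
gripper_force: 0.0
```

```bash
python3 plan.py .408 -.184 .0235 -4
```

```text
now [ 0.421  -0.1451  0.1242] -3.82 F [ 0.04 -0.14 -0.41] open 0.0853 t 19.2
shift in tool axes, units [-0.086  0.331  0.84 ] az 0.001 | in axes after turn [-0.085  0.331  0.84 ]
```

drive_tool --moves "-0.085 0.33 0 0 0 0 1;-0.085 0.33 0 0 0 0 1;-0.085 0.33 0 0 0 0 1;-0.085 0.33 0.3 0 0 0 1;-0.085 0.33 0.55 0 0 0 1;-0.085 0.33 0.75 0 0 0 1;-0.085 0.33 0.84 0 0 0 1;-0.085 0.33 0.84 0 0 0 1;-0.085 0.33 0.84 0 0 0 1"

```text
clock: 20.1
position: [0.408, -0.1842, 0.0243]
eef_rot: [0.0, 0.999, -0.034, 0.0]
contact_force: [0.2, -0.2, 0.1]
opening: 0.0855
gripper_force: 0.0
```

drive_tool --moves "0 0 0 0 0 0 0;0 0 0 0 0 0 0;0 0 0 0 0 0 0;0 0 0 0 0 0 0;0 0 0 0 0 0 0;0 0 0 0 0 0 0;0 0 0 0 0 0 0;0 0 0 0 0 0 0" --grip_force 40

```text
clock: 20.9
position: [0.4078, -0.1846, 0.0247]
eef_rot: [0.0, 0.999, -0.034, 0.001]
contact_force: [0.3, 4.5, 9.7]
opening: 0.0552
gripper_force: 41.2
```

drive_tool --moves "0 0 -0.2 0 0 0 0;0 0 -0.5 0 0 0 0;0 0 -0.8 0 0 0 0;0 0 -0.8 0 0 0 0;0 0 -0.8 0 0 0 0;0 0 -0.8 0 0 0 0;0 0 -0.8 0 0 0 0"

```text
clock: 21.6
position: [0.4071, -0.1844, 0.1186]
eef_rot: [-0.001, 0.999, -0.034, -0.001]
contact_force: [-0.6, 0.3, -3.9]
opening: 0.0555
gripper_force: 52.2
```

```bash
python3 weigh.py; python3 plan.py .5555 .140 .12 20
```

```text
Fz [-3.6  -3.8  -3.87 -3.9  -3.94 -2.96 -3.44 -4.07] -3.7 open 0.05496542491020436
now [ 0.4075 -0.1846  0.1195] -3.91 F [-0.09 -0.42 -4.07] open 0.055 t 22.0
shift in tool axes, units [ 1.046 -2.783 -0.004] az -0.1328 | in axes after turn [ 2.084 -2.12  -0.004]
```

Tin B weighs about 3.7 N, so it is the half-full one and goes in the middle pocket.

drive_tool --moves "0.1 -0.3 0 0 0 0 0;0.25 -0.7 0 0 0 0 0;0.35 -1 0 0 0 0 0;0.35 -1 0 0 0 0 0"

```text
clock: 22.4
position: [0.4587, -0.0644, 0.1197]
eef_rot: [-0.0, 0.999, -0.032, 0.0]
contact_force: [0.2, -1.1, -3.8]
opening: 0.0553
gripper_force: 52.5
```

drive_tool --moves "0.1 -0.3 0 0 0 0 0;0.25 -0.7 0 0 0 0 0;0.35 -1 0 0 0 0 0;0.35 -1 0 0 0 0 0"

```text
clock: 22.8
position: [0.5091, 0.0521, 0.1196]
eef_rot: [-0.0, 0.999, -0.032, 0.001]
contact_force: [-0.4, -0.7, -4.3]
opening: 0.0549
gripper_force: 53.4
```

drive_tool --moves "0.1 -0.3 0 0 0 -0.03 0;0.25 -0.6 0 0 0 -0.07 0;0.346 -0.783 0 0 0 -0.11 0;0.346 -0.783 0 0 0 -0.133 0;0.346 -0.783 0 0 0 -0.133 0;0.346 -0.783 0 0 0 -0.133 0;0.346 -0.783 0 0 0 -0.133 0"

```text
clock: 23.5
position: [0.5553, 0.1392, 0.1197]
eef_rot: [0.0, 0.985, 0.173, -0.0]
contact_force: [0.1, 0.3, -4.0]
opening: 0.0557
gripper_force: 53.6
```

```bash
python3 plan.py .5555 .140 .0485 20
```

```text
now [0.5553 0.1392 0.1197] 19.88 F [ 0.06  0.33 -3.98] open 0.0557 t 23.5
shift in tool axes, units [ 0.004 -0.006  0.593] az -0.0007 | in axes after turn [ 0.004 -0.006  0.593]
```

drive_tool --moves "0.004 -0.006 0.2 0 0 0 0;0.004 -0.006 0.45 0 0 0 0;0.004 -0.006 0.58 0 0 0 0;0.004 -0.006 0.64 0 0 0 0;0.004 -0.006 0.67 0 0 0 0;0.004 -0.006 0.67 0 0 0 0;0.004 -0.006 0.67 0 0 0 0"

```text
clock: 24.2
position: [0.5562, 0.1408, 0.0401]
eef_rot: [0.0, 0.985, 0.174, 0.001]
contact_force: [-0.3, -0.5, -3.5]
opening: 0.055
gripper_force: 53.4
```

drive_tool --moves "0 0.005 0.03 0 0 0 0;0 0.005 0.06 0 0 0 0;0 0.005 0.085 0 0 0 0;0 0.005 0.095 0 0 0 0;0 0.005 0.095 0 0 0 0"

```text
clock: 24.7
position: [0.556, 0.1403, 0.0288]
eef_rot: [0.0, 0.985, 0.174, 0.0]
contact_force: [-4.8, -1.1, 9.8]
opening: 0.0552
gripper_force: 55.1
```

drive_tool --moves "0 0 0 0 0 0 0.7;0 0 0 0 0 0 0.75;0 0 0 0 0 0 0.85;0 0 0 0 0 0 0.85;0 0 -0.1 0 0 0 0.85;0 0 -0.4 0 0 0 0.85;0 0 -0.9 0 0 0 0.85;0 0 -0.9 0 0 0 0.85;0 0 -0.9 0 0 0 0.85;0 0 -0.9 0 0 0 0.85"

```text
clock: 25.7
position: [0.5555, 0.1402, 0.1354]
eef_rot: [0.0, 0.985, 0.174, -0.0]
contact_force: [-0.4, 0.6, 0.0]
opening: 0.0723
gripper_force: 0.0
```

drive_tool --moves "0 0.4 -0.4 0 0 0 0.85;0 0.8 -0.8 0 0 0 0.85;0 1 -1 0 0 0 0.85;0 1 -1 0 0 0 0.85;0 1 -1 0 0 0 0.85"

```text
clock: 26.2
position: [0.5979, 0.0258, 0.256]
eef_rot: [0.0, 0.985, 0.173, 0.0]
contact_force: [-0.1, 1.1, 0.8]
opening: 0.0726
gripper_force: 0.0
```

drive_tool --moves "0 0.4 0 0 0 0 0.85;-0.2 0.8 0 0 0 0 0.85;-0.5 1 0 0 0 0 0.85;-0.5 1 0 0 0 0 0.85;-0.5 1 0 0 0 0 0.85"

```text
clock: 26.7
position: [0.5811, -0.1055, 0.2539]
eef_rot: [-0.001, 0.985, 0.173, -0.001]
contact_force: [0.5, 0.5, -0.9]
opening: 0.0723
gripper_force: 0.0
```

Run:
```python
from h import *
ims=[]
for c in ("top","side"):
    p,d=env.snapshot(c); b=p[:,:,::-1].copy(); W=world(c,d)
    u0,v0,u1,v1=(138,170,268,285) if c=="top" else (235,265,375,400)
    ims.append(cv2.resize(b[v0:v1,u0:u1],(398,390),interpolation=cv2.INTER_CUBIC))
    hsv=cv2.cvtColor(b,cv2.COLOR_BGR2HSV)
    for n,k in (("far",-.095),("mid",0),("handle",.095)):
        x,y=.556+k*-.340,.140+k*.940
        a=np.radians(20); dx,dy=W[...,0]-x,W[...,1]-y
        m=(abs(dx*np.cos(a)+dy*np.sin(a))<.045)&(abs(-dx*np.sin(a)+dy*np.cos(a))<.02)&(W[...,2]>.045)&(W[...,2]<.075)
        Q=W[m]; A=np.c_[Q[:,:2]-[x,y],np.ones(len(Q))]; s=np.linalg.lstsq(A,Q[:,2],rcond=None)[0]
        print(c,n,"top z",s[2].round(4),"slope",s[:2].round(3),m.sum())
        if c=="side":
            mm=(hsv[...,1]<60)&(hsv[...,2]>70)&(np.hypot(dx,dy)<.085)&(abs(-dx*np.sin(a)+dy*np.cos(a))<.045)&(W[...,2]>.018)
            mm=cv2.morphologyEx(mm.astype(np.uint8),cv2.MORPH_OPEN,np.ones((3,3)))
            q,f=fitbox(c,mm,(x,y,a),.112,.056,.04,.018); print(q.round(4),np.degrees(q[2]).round(1),round(f,3))
cv2.imwrite("pics/end.png",np.hstack(ims)); o=env.get_obs(); print(o["position"],o["clock"])
```

```text
top far top z 0.0 slope [0. 0.] 0
top mid top z 0.058 slope [-0.019  0.001] 451
top handle top z 0.0579 slope [0.002 0.009] 452
side far top z 0.0611 slope [-0.006  0.005] 391
[0.5883 0.0493 0.3009] 17.2 0.136
side mid top z 0.061 slope [ 0.007 -0.006] 463
[0.5566 0.137  0.3417] 19.6 0.064
side handle top z 0.0607 slope [-0.   -0.01] 565
[0.524  0.2271 0.3509] 20.1 0.05
[ 0.58186595 -0.10447372  0.25461136] 26.8
```

View pics/end.png

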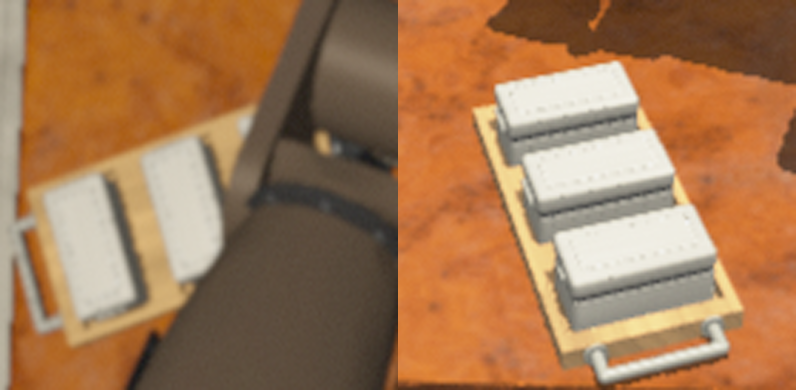

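All three tins sit flat in their pockets, with lids at 58 mm as expected, and the arm is clear. I'm handing in.

```bash
python3 -c "
from workcell import env; print(env.close_job())"
```

```text
the job is handed in; nothing more can be done
None
```

Job handed in at about 27 s of the 72 s, verdict not shown: the full tin (6.3 N) is in the handle pocket, the half-full tin (3.7 N) in the middle and the empty tin (1.7 N) in the far pocket, all lying flat by the final camera check.

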